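# Slacken the press with the unmarked reverse thread

## Task

Two small screw presses stand on the studio table; loosen the one that holds the little square canvas by turning its wing knob about a sixth of a turn (60 degrees) or more, then let go. One press has a reverse thread and nobody remembers which, so feel for the way that gives. Leave the other press tight, and do not shove the canvas from its place.

Things in the scene. Friction and masses are not known exactly. Their poses are not given: they have to be found in the camera images.
- canvas: Square stretched canvas, 110 by 110 mm, 30 mm thick, cream with muted bands of paint, lying on the 15 mm plywood base of one press with its centre within 15 mm of that screw axis. The other press holds a narrow dark wooden bar, 45 by 150 by 30 mm. Origin: centre of its underside; z up.
- knob_a (a point): Middle of press A's wing knob, on its vertical screw axis, 133 mm above the work top. The bright metal wing, an upright plate 14 mm thick (own x), 46 mm long (own y), reaches from 18 mm below to 14 mm above this point (own z up); below it a 40 mm disc, 10 mm thick, then the press's grey arm (32 mm wide, top 100 mm high) to a column no higher on the side away from the robot. The press stands firm.
- screw_a (a joint): Angle (rad) by which press A's screw is loosened: starts at 0, fully tight, a hard stop; at most 2.6. One press has a left-hand thread, the other a right-hand one; unmarked, so find by trying which way loosens. That way it takes about 0.1 N m all along, stays where left, and the knob rises 1.6 mm per rad; the tightening way it does not move.
- knob_b (a point): Middle of press B's wing knob, on its vertical screw axis, 133 mm above the work top. The bright metal wing, an upright plate 14 mm thick (own x), 46 mm long (own y), reaches from 18 mm below to 14 mm above this point (own z up); below it a 40 mm disc, 10 mm thick, then the press's grey arm (32 mm wide, top 100 mm high) to a column no higher on the side away from the robot. The press stands firm.
- screw_b (a joint): Angle (rad) by which press B's screw is loosened: starts at 0, fully tight, a hard stop; at most 2.6. One press has a left-hand thread, the other a right-hand one; unmarked, so find by trying which way loosens. That way it takes about 0.1 N m all along, stays where left, and the knob rises 1.6 mm per rad; the tightening way it does not move.
There are look-alikes about, which are no part of the job. Of the things that look like the canvas, the smaller one is meant.

How it is judged:
By the outcome, as a careful person would: the job done as asked, in the order asked, and still so for the second after the job is handed in, with the robot touching nothing.
It also fails if it takes over 38 s, if anything falls off the work surface, if the arm or the gripper's body presses on something with over 40 N, if the wrist force passes 120 N, or if a joint passes its speed limit or range.

## Robot

A 7-joint arm with a two-finger parallel gripper is mounted at the origin on the work surface. World frame = base frame: x ahead of the robot, y to its left, z up, the work surface at z = 0. Lengths are in mm, angles in rad, forces in N, time in s.
With the tool pointing down it reaches from about 400 to 875 mm from the base axis. Payload 4.4 kg.
Tool frame: the origin (TCP) lies midway between the tips of the shut fingers; the grasp point (between the pads) lies 19 mm behind it; z points along the fingers, y is the direction in which the jaws open and shut (so a half turn about z gives the same grasp; the last joint's range is limited). The gripper opens to 85 mm and grips with 20 to 120 N. Pads are 22 mm wide; open, the fingers measure 114 mm over their backs; the gripper's body (76 mm by 85 mm) begins 54 mm behind the grasp point. The pads swing forward as they close: fully open they stand 13 mm farther back than shut.
Start: joints at [-1.292, 0.628, 0.038, 1.517, -0.027, 0.996, -0.02], TCP at [219.682, 611.766, 231.313] pointing down, gripper open.
Joint ranges: [-3.06, 3.06], [-0.37, 2.12], [-1.25, 1.32], [0.18, 2.47], [-1.1, 4.24], [0.23, 1.98], [-2.94, 2.94]. Speed limits (rad/s): [2.57, 2.57, 3.14, 3.14, 3.14, 3.14, 3.14].

## Interface

Orientations are given as [roll, pitch, yaw] about the fixed x, y, z axes, in that order (R = Rz(yaw) Ry(pitch) Rx(roll)).
In Python, from cell import * gives the robot as it stands. The module is installed in compiled form; this text tells all that it offers.
- The arm moves only by the tool move_arm, never from a script. Its argument "series" is a list of rows, each a list of 2 entries, a list of its own where there are three numbers: the shift along the tool's x, y, z in m, then the turn about the tool's z in rad. In form: [[[x, y, z], yaw], ...]. A call has 1 to 5 rows; each row is the pose to reach, as a shift and turn from the pose measured when the call began, along the tool's axes at that moment; what a row does not reach only later rows make up. A row lasts 1/8 s, in which the tool goes at most 62.5 mm and 10.7 degrees, less where a joint would pass 70% of its speed; a pose out of reach is approached as far as the arm can. A call with a gripper value outside its range is refused whole. "claw" is the opening, from 0 (shut) to 1 (fully open), set as the call begins (left out, the last holds). The fingers move at their own pace and stop on an object; the grip force is fixed at half the most. Time passes only in rows, so rows that repeat a pose let the fingers close. It gives the time, the measured TCP pose, the force and the opening at its end, in the units of the state.
- read_state(): the state, without advancing time (a new reading comes with each control period).
- get_image(name): name is "side" or "top"; returns the picture (400x640x3 uint8, blue, green, red); there is no depth.
- camera_model(name): a dict with "fov_y" (degrees; the focal length in pixels is half the picture's height over the tangent of half this angle, whatever the lens; pixels are square), "cx", "cy" (the principal point, pixels), "pose" (4x4, takes a point from camera to world coordinates). Camera axes: x right, y down, z forward; pixel columns grow to the right and rows downward; lengths in mm; the calibration is good to about 2 mm. A picture is of the moment at which its call begins. camera_model takes no time and is no camera call.
- finish_job(): hands the job in, once; it reports no verdict.
The state is a dict: "clock": time; "qpos": joint angles; "qd": joint speeds; "tau": joint torques, N m; "eef_pos": TCP position; "tool_rot": TCP orientation; "force": force on the tool from outside, world axes, zero at the start; "torque": the same for the moment, N m; "width": finger opening in mm.
Only numpy, scipy, OpenCV 4.12 (cv2) and the standard library are available. Lean on these libraries where they do the work, as an engineer would, in place of code of your own. Each camera call takes 0.05 s, during which the arm holds its last target. There are 200 camera calls.

## Working session

There is one attempt and no reset: what is moved stays moved. The work goes in short steps, Python scripts to look and compute and a tool call to move; the robot and the scene stay as the last step left them, time stands still between calls to the robot, and variables do not carry over. Pictures are saved under pics/ and viewed, about 8 in all and at most 12, crops included, and the job is handed in when it is done.

Besides the shell and the picture viewer there is one more tool, called after "Request:" by a JSON object that holds its "method" and its "body", one argument or row to a line. move_arm: Moves the arm, as the interface text tells. Its arguments: {"type":"object","properties":{"series":{"type":"array"},"claw":{"type":"number"}},"required":["series"]}

```bash
mkdir -p pics; python3 - <<'E'
from cell import *
import cv2
for n in("side","top"):
    cv2.imwrite(f"pics/{n}0.png",get_image(n)); m=camera_model(n); print(n,m)
s=read_state(); print({k:s[k] for k in("clock","eef_pos","tool_rot","force","torque","width")})
E
```

```text
side {'fov_y': 50.738256785951876, 'cx': 320.0159537988513, 'cy': 194.03187598335734, 'pose': array([[ 8.60904331e-01, -3.87326934e-01,  3.29881158e-01,
         3.04101078e+02],
       [-5.08621893e-01, -6.70702415e-01,  5.39872244e-01,
        -4.26744927e+02],
       [ 1.21450284e-02, -6.32563132e-01, -7.74413573e-01,
         7.05494077e+02],
       [ 0.00000000e+00,  0.00000000e+00,  0.00000000e+00,
         1.00000000e+00]])}
top {'fov_y': 54.92422536543095, 'cx': 319.81118707113836, 'cy': 199.30605004889273, 'pose': array([[-7.06003818e-03, -9.96250641e-01,  8.62253746e-02,
         4.72258819e+02],
       [-9.99942137e-01,  6.33362711e-03, -8.69523147e-03,
        -7.82551290e+00],
       [ 8.11651056e-03, -8.62817740e-02, -9.96237711e-01,
         8.89356367e+02],
       [ 0.00000000e+00,  0.00000000e+00,  0.00000000e+00,
         1.00000000e+00]])}
{'clock': 0.1, 'eef_pos': array([219.46611994, 611.23394887, 230.48721836]), 'tool_rot': array([-3.13990824e+00,  3.31968696e-05,  2.79683648e+00]), 'force': array([-0.21373921,  0.22314521, -0.02513263]), 'torque': array([-0.02308811,  0.02346142,  0.00365653]), 'width': 85.2340155755791}
```

View pics/top0.png

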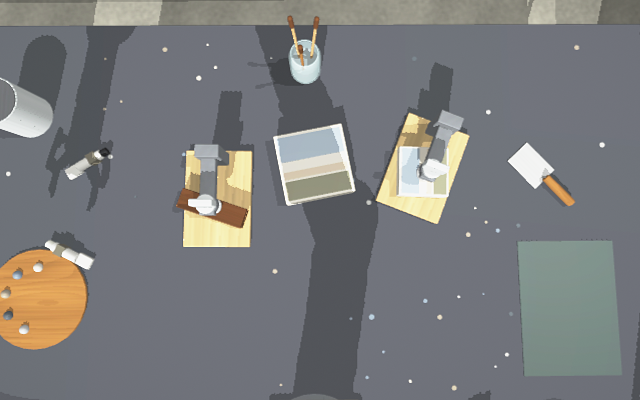

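View pics/side0.png

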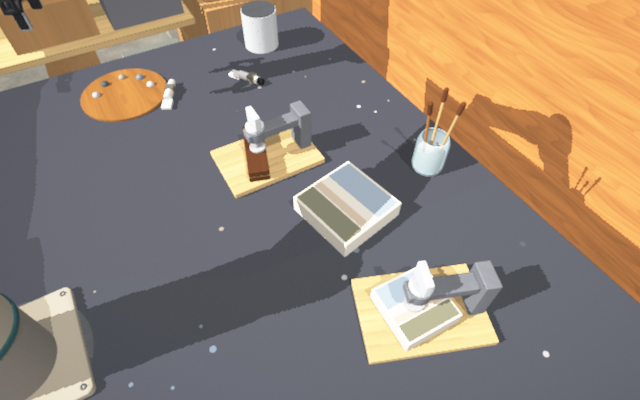

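The top view shows these candidates:
- The canvas held in the right press, knob at about top (433,170) and side (422,280). This is the smaller canvas, so it is the target.
- A larger loose canvas at top (314,165), a look-alike.
- The left press at top (206,204), which holds the dark bar and must stay tight.

I'll check the choice in a close crop.

```bash
python3 - <<'E'
import cv2,numpy as np
t=cv2.imread("pics/top0.png")[125:215,385:475]; s=cv2.imread("pics/side0.png")[240:330,375:465]
f=lambda a:cv2.resize(a,(400,400)) if 0 else cv2.resize(a,(396,396),interpolation=cv2.INTER_CUBIC)
cv2.imwrite("pics/crop.png",np.hstack([f(t),f(s)]))
E
```

```text
(no output)
```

View pics/crop.png

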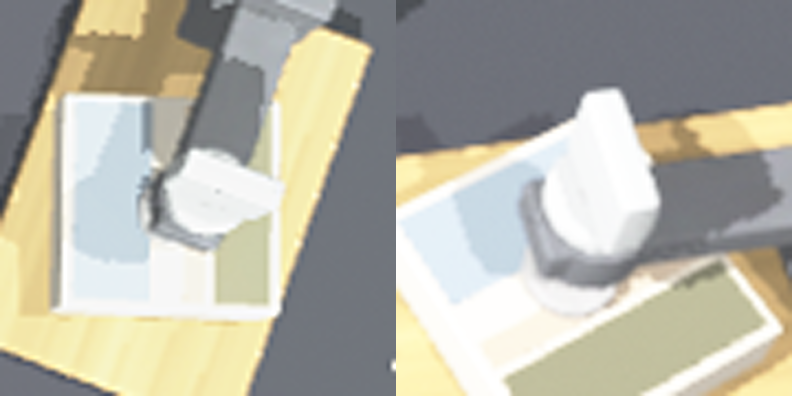

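```bash
cat >h.py <<'E'
import numpy as np,cv2
from cell import *
def K(m):
    f=200/np.tan(np.radians(m["fov_y"]/2)); return f
def proj(n,P):
    m=camera_model(n);T=np.linalg.inv(m["pose"]);p=np.c_[P,np.ones(len(P))]@T.T
    return np.c_[m["cx"]+K(m)*p[:,0]/p[:,2],m["cy"]+K(m)*p[:,1]/p[:,2]]
def unproj(n,u,v,z):
    m=camera_model(n);d=m["pose"][:3,:3]@[(u-m["cx"])/K(m),(v-m["cy"])/K(m),1];o=m["pose"][:3,3]
    return o+d*(z-o[2])/d[2]
def wing(x,y,yaw,z=133):
    c,s=np.cos(yaw),np.sin(yaw)
    return np.array([[x+c*a-s*b,y+s*a+c*b,z+h] for h in(14,-18) for a,b in((-7,-23),(7,-23),(7,23),(-7,23))])
def overlay(name,imgs,x,y,yaw,z=133,r=45,sc=8):
    o=[]
    for n in("top","side"):
        q=proj(n,wing(x,y,yaw,z)); c=proj(n,[[x,y,z]])[0].round().astype(int)-r
        I=cv2.resize(imgs[n][c[1]:c[1]+2*r,c[0]:c[0]+2*r],None,fx=sc*50/r/2*1.0,fy=sc*50/r/2,interpolation=cv2.INTER_CUBIC)
        k=sc*50/r/2
        w=((q-c+.5)*k).astype(int)
        for g,col in((w[:4],(0,0,255)),(w[4:],(255,0,0))): cv2.polylines(I,[g],True,col,1)
        o.append(I)
    cv2.imwrite(name,np.hstack(o))
E
python3 - <<'E'
from h import *
p=unproj("top",385+234/4.4,125+183/4.4,147);print(p,proj("side",[p]))
a=unproj("top",385+193/4.4,125+150/4.4,147);b=unproj("top",385+283/4.4,125+185/4.4,147);print(a-b,np.linalg.norm(a-b))
d=a-b;yaw=np.arctan2(-d[0],d[1]);print(yaw)
overlay("pics/ov.png",{n:cv2.imread(f"pics/{n}0.png") for n in("top","side")},p[0],p[1],yaw)
E
```

```text
[ 599.2576262  -246.25858254  147.        ] [[424.58246123 273.30970243]]
[15.97752571 39.60499266  0.        ] 42.70640199661474
-0.38345289944362326
```

View pics/ov.png

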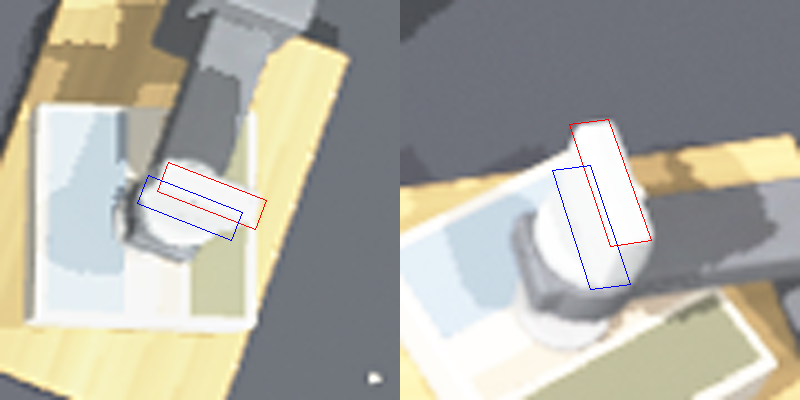

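The overlay fits the wing in both views: knob at about (599,-246), yaw -0.383. The held canvas is visibly the smaller one. Next is the approach, with the jaws closing across the plate (tool yaw 1.188).

```bash
cat >>h.py <<'E'
from scipy.spatial.transform import Rotation as Ro
def go(x,y,z,yaw):
    s=read_state();R=Ro.from_euler("xyz",s["tool_rot"])
    print(np.round(R.inv().apply(np.array([x,y,z])-s["eef_pos"])/1000,4),"turn",round(-((yaw-s["tool_rot"][2]+np.pi)%(2*np.pi)-np.pi),3),"clk",s["clock"],s["eef_pos"].round(1),s["tool_rot"].round(3),s["force"].round(1),s["torque"].round(2),round(s["width"],1),s["qpos"].round(2))
E
python3 -c "
from h import *
go(598.5,-246.5,230,1.188)"
```

```text
[-0.6466 -0.6792  0.0017] turn 1.609 clk 0.1 [219.5 611.2 230.5] [-3.14   0.     2.797] [-0.2  0.2 -0. ] [-0.02  0.02  0.  ] 85.2 [-1.29  0.63  0.04  1.52 -0.03  1.   -0.02]
```

Request:
{"method": "move_arm", "body": {
  "series": [
    [[-0.04,-0.042,0],0.1],
    [[-0.08,-0.084,0],0.2],
    [[-0.12,-0.126,0],0.3],
    [[-0.16,-0.168,0],0.4],
    [[-0.2,-0.21,0],0.5]
  ],
  "claw": 0.8
}}

```text
clock: 0.72
eef_pos: [337.2, 344.1, 230.8]
tool_rot: [-3.14, 0.001, 2.294]
force: [1.0, 0.5, 0.1]
width: 68.2
```

```bash
python3 -c "
from h import *
go(598.5,-246.5,230,1.188)"
```

```text
[-0.6157 -0.1947  0.0017] turn 1.106 clk 0.725 [337.2 344.1 230.8] [-3.140e+00  1.000e-03  2.294e+00] [1.  0.5 0.1] [-0.03 -0.02  0.02] 68.2 [-0.99  0.4   0.19  1.98 -0.1   0.78 -0.02]
```

Request:
{"method": "move_arm", "body": {
  "series": [
    [[-0.055,-0.017,0],0.11],
    [[-0.11,-0.034,0],0.22],
    [[-0.165,-0.051,0],0.33],
    [[-0.22,-0.068,0],0.44],
    [[-0.275,-0.085,0],0.55]
  ]
}}

```text
clock: 1.35
eef_pos: [455.8, 80.0, 231.1]
tool_rot: [-3.141, 0.001, 1.74]
force: [1.6, 0.7, 0.4]
width: 68.4
```

```bash
python3 -c "
from h import *
go(598.5,-246.5,230,1.188)"
```

```text
[-0.3459  0.0855  0.0016] turn 0.552 clk 1.35 [455.8  80.  231.1] [-3.141e+00  1.000e-03  1.740e+00] [1.6 0.7 0.4] [ 0.05 -0.09  0.05] 68.4 [-0.51  0.39  0.38  2.03 -0.2   0.77  0.15]
```

Request:
{"method": "move_arm", "body": {
  "series": [
    [[-0.06,0.015,0],0.11],
    [[-0.12,0.03,0],0.22],
    [[-0.18,0.045,0],0.33],
    [[-0.24,0.06,0],0.44],
    [[-0.3,0.075,0],0.55]
  ]
}}

```text
clock: 1.98
eef_pos: [580.9, -204.6, 231.2]
tool_rot: [-3.141, 0.001, 1.187]
force: [0.8, 0.2, -0.1]
width: 68.3
```

```bash
python3 -c "
from h import *
go(598.5,-246.5,160,1.188)"
```

```text
[-0.0322  0.0321  0.0712] turn -0.001 clk 1.975 [ 580.9 -204.6  231.2] [-3.141e+00  1.000e-03  1.187e+00] [ 0.8  0.2 -0.1] [ 0.02 -0.07  0.03] 68.3 [-0.02  0.63  0.51  1.63 -0.35  0.98  0.23]
```

Request:
{"method": "move_arm", "body": {
  "series": [
    [[-0.016,0.016,0.01],0],
    [[-0.032,0.032,0.03],0],
    [[-0.032,0.032,0.05],0],
    [[-0.032,0.032,0.061],0],
    [[-0.032,0.032,0.061],0]
  ]
}}

```text
clock: 2.6
eef_pos: [598.0, -245.5, 169.3]
tool_rot: [-3.139, 0.001, 1.188]
force: [-0.3, 0.1, 0.3]
width: 68.1
```

```bash
python3 - <<'E'
from h import *
go(598.5,-246.5,119,1.188)
im={n:get_image(n) for n in("top","side")}
overlay("pics/ov2.png",im,598.5,-246.5,-.383)
E
```

```text
[-0.0007  0.0009  0.0503] turn -0.0 clk 2.6 [ 598.  -245.5  169.3] [-3.139e+00  1.000e-03  1.188e+00] [-0.3  0.1  0.3] [0.01 0.03 0.01] 68.1 [ 0.08  0.74  0.47  1.6  -0.4   0.91  0.31]
```

View pics/ov2.png

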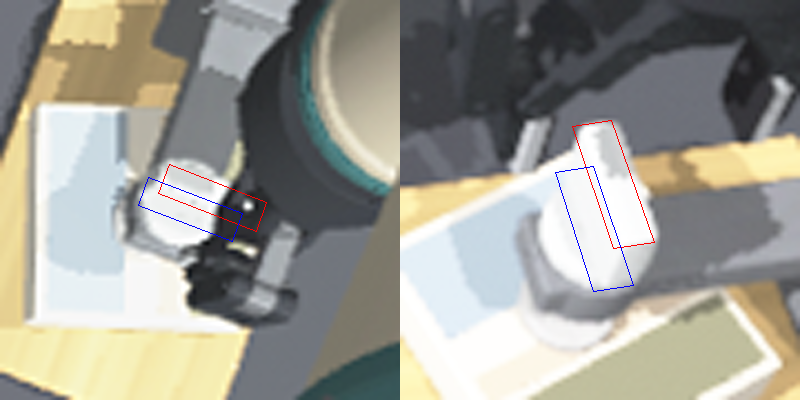

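The pads straddle the wing: side view crop (530,145) and (780,105), wing between. I'll descend and grip.

Request:
{"method": "move_arm", "body": {
  "series": [
    [[-0.0005,0.001,0.015],0],
    [[-0.0005,0.001,0.03],0],
    [[-0.0005,0.001,0.045],0],
    [[-0.0005,0.001,0.05],0],
    [[-0.0005,0.001,0.05],0]
  ]
}}

```text
clock: 3.32
eef_pos: [599.4, -246.9, 120.2]
tool_rot: [-3.141, 0.001, 1.188]
force: [-0.0, -0.3, 0.6]
width: 68.3
```

Request:
{"method": "move_arm", "body": {
  "series": [
    [[0,0,0],0],
    [[0,0,0],0],
    [[0,0,0],0],
    [[0,0,0],0],
    [[0,0,0],0]
  ],
  "claw": 0
}}

```text
clock: 3.95
eef_pos: [601.8, -247.9, 121.1]
tool_rot: [3.137, 0.002, 1.188]
force: [3.8, -2.2, -0.6]
width: 12.8
```

```bash
python3 -c "
from h import *
go(598.5,-246.5,119,1.188)"
```

```text
[ 0.0001 -0.0036  0.0021] turn 0.0 clk 3.95 [ 601.8 -247.9  121.1] [3.137e+00 2.000e-03 1.188e+00] [ 3.8 -2.2 -0.6] [-0.34 -0.8   0.07] 12.8 [ 0.09  0.8   0.44  1.63 -0.43  0.81  0.33]
```

Gripped. Now a small trial turn, clockwise from above first (tool +).

Request:
{"method": "move_arm", "body": {
  "series": [
    [[0,0,0],0.04],
    [[0,0,0],0.08],
    [[0,0,0],0.08]
  ]
}}

```text
clock: 4.32
eef_pos: [601.8, -247.9, 121.2]
tool_rot: [3.136, 0.002, 1.107]
force: [1.9, -0.6, 0.6]
width: 12.5
```

```bash
python3 -c "
from h import *
go(598.5,-246.5,119,1.188)"
```

```text
[-0.0002 -0.0036  0.0021] turn -0.081 clk 4.325 [ 601.8 -247.9  121.2] [3.136e+00 2.000e-03 1.107e+00] [ 1.9 -0.6  0.6] [ 0.01  0.01 -0.  ] 12.5 [ 0.08  0.8   0.46  1.63 -0.45  0.82  0.27]
```

Request:
{"method": "move_arm", "body": {
  "series": [
    [[0,0,0],0.04],
    [[0,0,0],0.08],
    [[0,0,0],0.12]
  ]
}}

```text
clock: 4.7
eef_pos: [601.8, -247.8, 121.3]
tool_rot: [3.136, 0.001, 0.984]
force: [0.5, -0.7, 2.1]
width: 12.8
```

```bash
python3 - <<'E'
from h import *
go(598.5,-246.5,119,1.188)
im={n:get_image(n) for n in("top","side")}
overlay("pics/ov3.png",im,601.8,-247.9,-.383)
E
```

```text
[-0.0007 -0.0035  0.0023] turn -0.204 clk 4.7 [ 601.8 -247.8  121.3] [3.136e+00 1.000e-03 9.840e-01] [ 0.5 -0.7  2.1] [0.12 0.18 0.09] 12.8 [ 0.06  0.81  0.5   1.63 -0.48  0.83  0.18]
```

View pics/ov3.png

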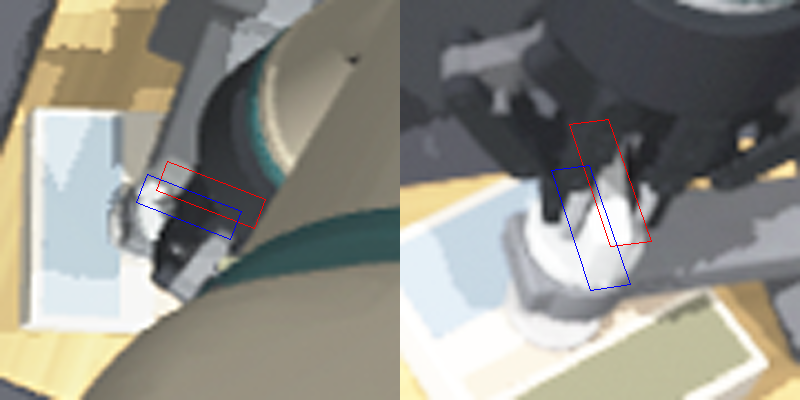

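The moment about z is +0.09 N m at 0.2 rad of turn, which matches the 0.1 N m loosening friction. A hard stop would push back far more. So clockwise gives, and I'll keep turning that way with a slight rise.

Request:
{"method": "move_arm", "body": {
  "series": [
    [[0,0,-0.0002],0.12],
    [[0,0,-0.0004],0.24],
    [[0,0,-0.0006],0.36],
    [[0,0,-0.0008],0.48],
    [[0,0,-0.001],0.6]
  ]
}}

```text
clock: 5.42
eef_pos: [601.4, -247.3, 122.3]
tool_rot: [3.138, -0.002, 0.382]
force: [0.2, 0.1, 1.4]
width: 13.0
```

```bash
python3 -c "
from h import *
go(598.5,-246.5,119,1.188)"
```

```text
[-0.0024 -0.0018  0.0033] turn -0.806 clk 5.425 [ 601.4 -247.3  122.3] [ 3.138e+00 -2.000e-03  3.820e-01] [0.2 0.1 1.4] [0.32 0.25 0.13] 13.0 [-0.02  0.85  0.66  1.63 -0.63  0.88 -0.3 ]
```

Torque is a steady 0.13 N m, with small forces. Another 0.6.

Request:
{"method": "move_arm", "body": {
  "series": [
    [[0,0,-0.0002],0.12],
    [[0,0,-0.0004],0.24],
    [[0,0,-0.0006],0.36],
    [[0,0,-0.0008],0.48],
    [[0,0,-0.001],0.6]
  ]
}}

```text
clock: 6.05
eef_pos: [601.4, -246.6, 123.3]
tool_rot: [3.141, -0.003, -0.222]
force: [0.6, 0.7, 1.7]
width: 12.7
```

```bash
python3 -c "
from h import *
go(598.5,-246.5,119,1.188)"
```

```text
[-0.0029  0.0006  0.0043] turn -1.41 clk 6.05 [ 601.4 -246.6  123.3] [ 3.141e+00 -3.000e-03 -2.220e-01] [0.6 0.7 1.7] [0.31 0.06 0.1 ] 12.7 [-0.09  0.9   0.81  1.63 -0.77  0.96 -0.79]
```

That is 1.41 rad turned (81°). I'll open and rise straight up.

Request:
{"method": "move_arm", "body": {
  "series": [
    [[0,0,0],0],
    [[0,0,0],0],
    [[0,0,0],0],
    [[0,0,0],0],
    [[0,0,0],0]
  ],
  "claw": 0.7
}}

```text
clock: 6.68
eef_pos: [601.3, -246.7, 123.3]
tool_rot: [3.141, -0.003, -0.222]
force: [-0.1, -0.1, 1.0]
width: 59.9
```

Request:
{"method": "move_arm", "body": {
  "series": [
    [[0,0,-0.015],0],
    [[0,0,-0.04],0],
    [[0,0,-0.075],0],
    [[0,0,-0.11],0],
    [[0,0,-0.13],0]
  ]
}}

```text
clock: 7.3
eef_pos: [601.4, -247.3, 256.2]
tool_rot: [3.14, -0.006, -0.222]
force: [0.2, -0.8, -0.2]
width: 59.6
```

Request:
{"method": "move_arm", "body": {
  "series": [
    [[-0.03,0.03,0],0],
    [[-0.07,0.07,0],0],
    [[-0.11,0.1,0],0],
    [[-0.15,0.1,0],0],
    [[-0.15,0.1,0],0]
  ]
}}

```text
clock: 7.92
eef_pos: [429.9, -311.6, 255.8]
tool_rot: [-3.141, -0.005, -0.226]
force: [1.3, -0.6, 0.1]
width: 59.8
```

```bash
python3 - <<'E'
from h import *
go(598.5,-246.5,119,1.188)
im={n:get_image(n) for n in("top","side")}
cv2.imwrite("pics/top4.png",im["top"])
overlay("pics/ov4.png",im,600,-246.5,-.383-1.41,z=135)
E
```

```text
[ 0.149  -0.1012  0.1377] turn -1.414 clk 7.925 [ 429.9 -311.6  255.8] [-3.141 -0.005 -0.226] [ 1.3 -0.6  0.1] [-0.04 -0.01  0.03] 59.8 [-0.03  0.59  0.96  1.84 -0.58  1.01 -0.62]
```

View pics/ov4.png

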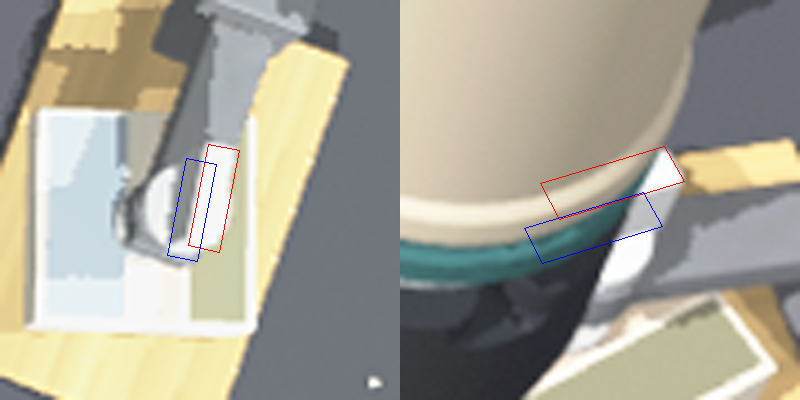

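View pics/top4.png

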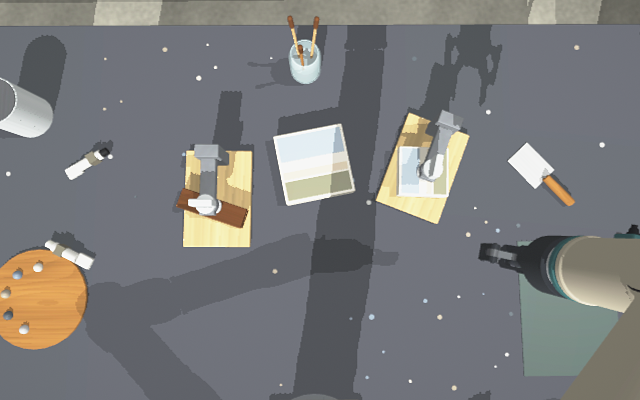

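The wing matches the outline turned by 81° (top crop, about (215,198)). The canvas edges are where they were, the other press and bar are unchanged, and the arm is clear. I'm handing in.

```bash
python3 -c "
from cell import *
print(finish_job())"
```

```text
the job is handed in; nothing more can be done
None
```

I loosened the press holding the small canvas by turning its wing knob clockwise, seen from above, by about 1.41 rad (81°). I then let go, moved the arm clear and handed the job in at about 8 s on the robot's clock.

- **Direction:** the first trial turn, clockwise, gave way. The moment stayed around 0.1 N m all along and the tool rose about 2 mm, both as expected for loosening. I never tried the other direction.
- **Final pictures:** the top view shows the wing matching the 81° outline, the canvas in its place, and the other press and its bar unchanged. In the side view the arm hid most of the knob, so that check rests on the top view alone.
- **Forces:** the readings I saw stayed under 5 N.
- **Small disagreements:** on gripping, the tool settled about 3 mm from the knob position I had measured in the pictures. The fingers read about 13 mm on the 14 mm wing. Neither affected the turn.

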